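# Pin the vial carrier's gate bar

### The job

The gate bar of the vial carrier is swung shut, but its pin is missing. Take the long pin from the pin stand and drop it from above through the upper ear, the eye of the bar and the lower ear until its collar rests flat on the upper ear, then let go. The short pin does not reach the lower ear: leave it standing in the stand.

Things in the scene. Friction and masses are not known exactly. Their poses are not given: they have to be found in the camera images.
- long_pin: Pin to use, upright in the stand: steel shank 12 mm thick, 50 long, foot tapering to 9 mm over its lowest 8; then a steel collar 42 across, 4 thick; then a black round knob 26 across, 40 tall, gripped from above. 94 mm tall, about 0.1 kg. Origin: centre of the foot, z up the pin. The foot stands 6 mm over the table; the knob's top is at 100 mm, 26 mm higher than the short pin's.
- short_pin: Wrong pin, 60 mm away in the stand's other hole: same collar and knob, but the shank is only 24 mm long (68 mm tall in all, knob top 74 mm over the table). Which pin is in which hole varies. Origin: centre of the foot, z up. The stand is a white block fixed to the table, 40 by 104 mm, 28 high, with two upright 13.5 mm holes 22 deep.
- carrier: Grey vial carrier fixed to the table: base 80 mm (x, away from the robot) by 206 mm (y), 8 thick. Origin: centre of underside, z up. Yoke at its -y end, joined by a web at -y, nothing above its upper ear. Steel gate bar 40 to 48 mm over the table, pivoted at the +y end, swings freely within +-3 mm at its eye. Two loose vials behind it reach 68 mm over the table.
- yoke_hole (a point): Centre of the upper ear's hole, on its top face 62 mm over the table; carrier's axes, at x -22, y -70 mm there. The ears (40 x 44 mm, 8 thick, upright 24 mm holes) lie at 26 to 34 and 54 to 62 mm over the table, the bar's eye (26 mm hole) between them, up to 3 mm off along x; the pin's tapered foot centres it.
Mind the look-alikes: they are no part of the job. There is more than one size of the carrier; the job needs the larger.

How it is judged:
At the end, for the whole second after the job is handed in: The long pin stands released, upright within 10 degrees and still, through both ears and the eye: foot within 12 mm of the hole's axis and at least 45 mm below the upper ear's top face. The short pin stands within 20 mm of where it was, upright within 17 degrees (z of long_pin in the frame of yoke_hole below -0.045 m and horizontal distance between long_pin and yoke_hole below 0.012 m and angle between long_pin's own z axis and vertical below 0.175 rad and linear speed of long_pin below 0.02 m/s and distance of short_pin from where it was at the start of the episode below 0.02 m and angle between short_pin's own z axis and vertical below 0.3 rad); the robot touches nothing.
It also fails if it takes over 35 s, if anything falls off the work surface, if the arm or the gripper's body presses on something with over 40 N, if the wrist force passes 120 N, or if a joint passes its speed limit or range.

### The arm

A 6-joint arm with a two-finger parallel gripper is mounted at the origin on a cart in front of the work surface, level with it; the furniture and walls round the work are solid. World frame = base frame: x ahead of the robot, y to its left, z up, the work surface at z = 0. Lengths are in m, angles in rad, forces in N, time in s.
With the tool pointing down it reaches from about 0.25 to 0.775 m from the base axis. Payload 4 kg.
Tool frame: the origin (TCP) lies on the centre line of the jaws, within the pads' length; the fingertips stand 14 mm ahead of it and the grasp point (between the pads) lies 5 mm behind it (robot.tcp_to_tips is the distance from the TCP to the fingertips, in m); z points along the fingers, y is the line along which they close (so a half turn about z gives the same grasp; the last joint's range is limited). The gripper opens to 94 mm and grips with 3 to 60 N. Pads are 16 mm wide; open, the fingers measure 119 mm over their backs; the gripper's body (75 mm by 177 mm) begins 78 mm behind the grasp point.
Start: joints at [1.139, 0.087, 1.371, -0, 1.684, -0.103], TCP at [0.178, 0.521, 0.22] pointing down, gripper open.
Joint ranges: [-3.1, 3.1], [-0.76, 2.03], [0.27, 2.55], [-1.08, 4.22], [0.17, 2.65], [-2.57, 2.57]. Speed limits (rad/s): [2.79, 2.79, 3.14, 3.14, 3.14, 3.14].

### API

Orientations are given as [roll, pitch, yaw] about the fixed x, y, z axes, in that order (R = Rz(yaw) Ry(pitch) Rx(roll)).
In Python, from bench import robot gives the robot as it stands.
- The arm moves only by the tool carry_out, never from a script. Its argument "increments" is a list of rows, each a list of 3 entries, a list of its own where there are three numbers: the closure in counts, from 0 (fully open) to 255 (shut), then the shift along the tool's x, y, z in mm, then the turn about the tool's z in degrees. In form: [[fingers, [dx, dy, dz], twist], ...]. A call has 1 to 8 rows; each row shifts and turns the commanded pose from where the row before left it, along the tool's axes as they then stand; what a row does not reach is not made up. A row lasts 1/10 s, in which the tool goes at most 50 mm and 8.59 degrees, less where a joint would pass 70% of its speed; a pose out of reach is approached as far as the arm can. A call with a gripper value outside its range is refused whole. The fingers move at their own pace and stop on an object; the grip force is fixed at half the most. Time passes only in rows, so rows that do not move let the fingers close. It gives the time, the measured TCP pose, the force, the opening and the grip force at its end, in the units of the state.
- robot.get_obs(): the state, without advancing time (a new reading comes with each control period).
- robot.snapshot(name): name is "side" or "top"; returns the picture (384x512x3 uint8, blue, green, red); there is no depth.
- robot.get_calibration(name): a dict with "vfov" (degrees; the focal length in pixels is half the picture's height over the tangent of half this angle, whatever the lens; pixels are square), "cx", "cy" (the principal point, pixels), "k1" (the pictures are not rectified: a ray, as slopes to the right and down, at radius r is drawn at 1 + k1 r^2 times it, then the intrinsics apply), "T" (4x4, takes a point from camera to world coordinates). Camera axes: x right, y down, z forward; pixel columns grow to the right and rows downward; lengths in m; the calibration is good to about 2 mm. A picture is of the moment at which its call begins. get_calibration takes no time and is no camera call.
- robot.close_job(): hands the job in; it is judged then, once.
The state is a dict: "time": time; "joint_positions": joint angles; "qvel": joint speeds; "joint_torque": joint torques, N m; "tool_pos": TCP position; "ee_rot": TCP orientation; "wrist_force": force on the tool from outside, world axes, zero at the start; "wrist_torque": the same for the moment, N m; "width": finger opening in m; "finger_force": force on a finger pad.
Only numpy, scipy, OpenCV 4.12 (cv2) and the standard library are available. Lean on these libraries where they do the work, as an engineer would, in place of code of your own. Each camera call takes 0.05 s, during which the arm holds its last target. There are 200 camera calls.

## Working session

There is one attempt and no reset: what is moved stays moved. The work goes in short steps, Python scripts to look and compute and a tool call to move; the robot and the scene stay as the last step left them, time stands still between calls to the robot, and variables do not carry over. Pictures are saved under pics/ and viewed, at most 10 in all, crops included, and the job is handed in when it is done.

Besides the shell and the picture viewer there is one more tool, called after ">>>" by a JSON object that holds its "name" and its "arguments". carry_out: Moves the arm, as the interface text tells. Its arguments: {"type":"object","properties":{"increments":{"type":"array","items":{"type":"array"}}},"required":["increments"]}

```bash
mkdir -p pics; cat > h.py <<'E'
import numpy as np, cv2
from bench import robot
def ray(c,u,v):
    k=robot.get_calibration(c); f=192/np.tan(np.radians(k['vfov'])/2)
    p=np.array([(u-k['cx'])/f,(v-k['cy'])/f]); q=p.copy()
    for _ in range(30): q=p/(1+k['k1']*(q@q))
    T=np.array(k['T']); return T[:3,3],T[:3,:3]@np.array([q[0],q[1],1])
def plane(c,u,v,z):
    o,d=ray(c,u,v); return o+d*(z-o[2])/d[2]
def proj(c,P):
    k=robot.get_calibration(c); f=192/np.tan(np.radians(k['vfov'])/2)
    T=np.array(k['T']); x=T[:3,:3].T@(np.array(P)-T[:3,3]); q=x[:2]/x[2]; q=q*(1+k['k1']*(q@q))
    return f*q+[k['cx'],k['cy']]
def tri(a,ua,b,ub):
    o1,d1=ray(a,*ua);o2,d2=ray(b,*ub)
    s=np.linalg.lstsq(np.c_[d1,-d2],o2-o1,rcond=None)[0]
    p,q=o1+d1*s[0],o2+d2*s[1]; return (p+q)/2,np.linalg.norm(p-q)
E
python3 - <<'E'
from h import *
np.set_printoptions(precision=3,suppress=True)
for c in('top','side'):
    im=robot.snapshot(c); cv2.imwrite(f'pics/{c}0.png',im); cv2.imwrite(f'pics/{c}0b.png',cv2.resize(im,(800,600),interpolation=cv2.INTER_CUBIC))
    k=robot.get_calibration(c); print(c,k['vfov'],k['k1'],np.array(k['T']))
print(robot.get_obs())
E
```

```text
top 54.60180436119142 -0.0045527540975044125 [[-0.015 -0.994  0.112  0.42 ]
 [-1.     0.016  0.008  0.352]
 [-0.01  -0.112 -0.994  0.918]
 [ 0.     0.     0.     1.   ]]
side 44.33053646661264 -0.0012751450571763898 [[ 0.927 -0.326  0.187  0.33 ]
 [-0.376 -0.812  0.446 -0.032]
 [ 0.006 -0.484 -0.875  0.842]
 [ 0.     0.     0.     1.   ]]
{'time': 0.1, 'joint_positions': array([ 1.139,  0.088,  1.372, -0.   ,  1.684, -0.103]), 'qvel': array([ 0.001, -0.001, -0.004,  0.001, -0.001, -0.001]), 'joint_torque': array([  0.002, -34.125, -30.33 ,   0.072,   0.03 ,  -0.   ]), 'tool_pos': array([0.177, 0.52 , 0.218]), 'ee_rot': array([-3.14 , -0.   ,  2.813]), 'wrist_force': array([ 0.901, -0.663,  0.1  ]), 'wrist_torque': array([ 0.021, -0.009, -0.02 ]), 'finger_force': 0.0, 'width': 0.09393849873562346}
```

View pics/top0b.png

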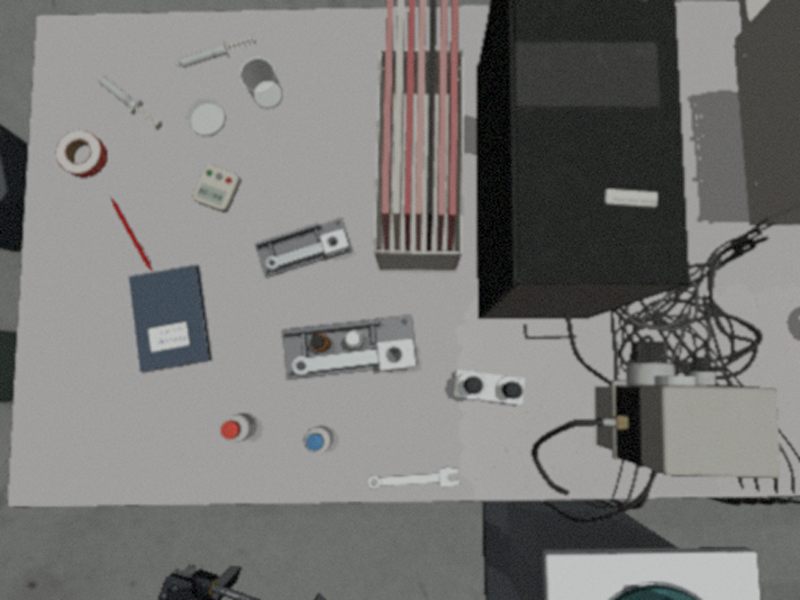

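View pics/side0b.png

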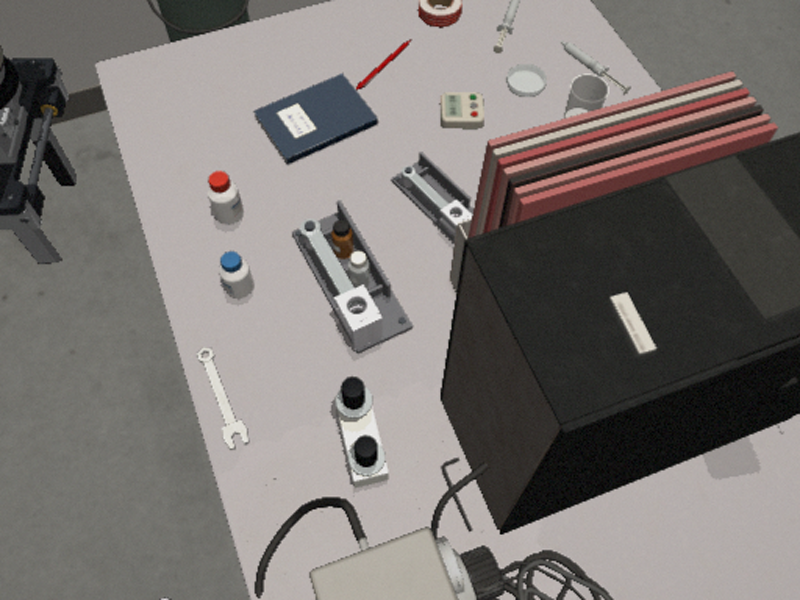

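The top view shows the larger carrier with its yoke hole near (395,354) and pin knobs at (473,385) and (511,390), on the 800-px scale. The side view shows the hole near (357,305) and the knobs at (352,392) and (365,450). The pin nearer the carrier looks like the taller one, so I'll measure both.

```bash
python3 - <<'E'
from h import *
np.set_printoptions(precision=4,suppress=True)
I={c:cv2.imread(f'pics/{c}0.png') for c in('top','side')}
def blob(c,x,y,r,lo,hi):
    g=cv2.cvtColor(I[c],cv2.COLOR_BGR2GRAY); x,y=int(x*.64),int(y*.64)
    m=cv2.inRange(g[y-r:y+r,x-r:x+r],lo,hi)
    n,l,s,ce=cv2.connectedComponentsWithStats(m)
    for i in range(1,n):
        if s[i,4]>15: print(c,'c',ce[i]+[x-r,y-r],'box',s[i,:4]+[x-r,y-r,0,0],'A',s[i,4])
for nm,t,s in(('A',(473,385),(352,392)),('B',(511,390),(365,450))):
    print(nm); blob('top',*t,14,0,60); blob('side',*s,20,0,60)
print('hole'); blob('top',395,354,10,0,140); blob('side',357,305,9,0,140)
out=[]
for c,x,y,w,h in(('top',435,360,200,110),('side',360,370,130,150)):
    x,y,w,h=[int(a*.64) for a in(x,y,w,h)]
    k=600/h if c=='side' else 400/w
    k=min(k,400/w,600/h); o=cv2.resize(I[c][y-h//2:y+h//2,x-w//2:x+w//2],None,fx=k,fy=k,interpolation=cv2.INTER_CUBIC)
    print(c,x-w//2,y-h//2,k); b=np.zeros((600,400,3),np.uint8); b[:min(600,o.shape[0]),:min(400,o.shape[1])]=o[:600,:400]; out.append(b)
cv2.imwrite('pics/crop.png',np.hstack(out))
E
```

```text
A
top c [301.8028 246.3803] box [297 242  11   9] A 71
side c [225.4612 251.3592] box [218 242  15  20] A 245
B
top c [326.6486 249.5   ] box [321 246  12   8] A 74
side c [233.6078 288.7371] box [227 279  14  20] A 232
hole
top c [248.6333 216.4667] box [242 216  18   3] A 30
top c [251.8378 226.5   ] box [248 222   9  10] A 74
side c [228.0316 194.7684] box [222 190  13  11] A 95
top 214 195 3.125
side 189 188 4.819277108433735
```

View pics/crop.png

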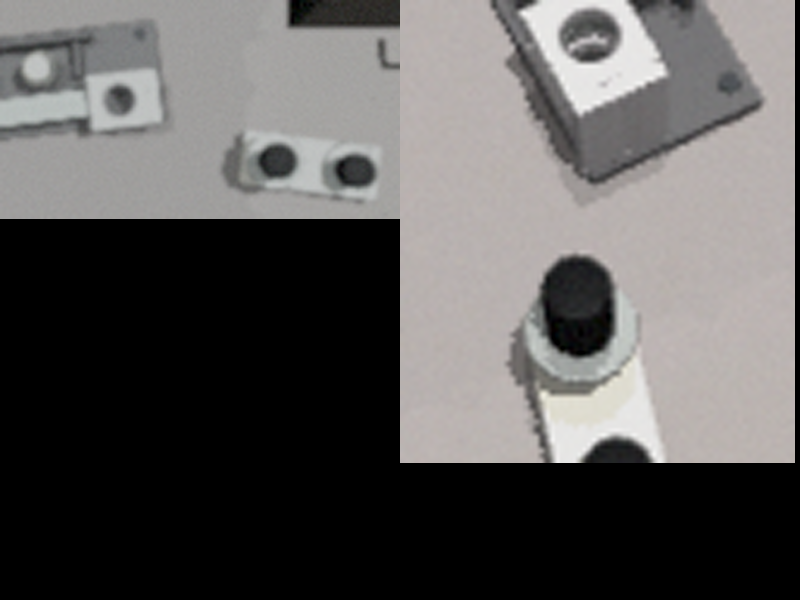

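The crop shows that pin A (nearer the carrier) has its collar well above the white block with a shadow below it, so A is the long pin. The upper ear is white, with its hole rim at native (252.1,226.4) in the top view and (228.3,195.1) in the side view.

```bash
python3 - <<'E'
from h import *
np.set_printoptions(precision=4,suppress=True)
I={c:cv2.imread(f'pics/{c}0.png') for c in('top','side')}
A=tri('top',(302.3,246.3),'side',(225.5,251.4)); B=tri('top',(327.1,249.5),'side',(233.6,288.7))
H=tri('top',(252,226.4),'side',(228.2,195))
print(A,B,H, np.linalg.norm((A[0]-B[0])[:2]))
for z in(.08,.054):print('A',z,plane('top',302.3,246.3,z),plane('side',225.5,251.4,z))
for z in(.08,.054):print('B',z,plane('top',327.1,249.5,z),plane('side',233.6,288.7,z))
print('H',plane('top',252,226.4,.062),plane('side',228.2,195,.062))
# ear top face: bright quads in both views
for c,(u,v) in(('top',(252,226)),('side',(228,195))):
    m=cv2.inRange(cv2.cvtColor(I[c],cv2.COLOR_BGR2GRAY),195,255); 
    n,l,s,ce=cv2.connectedComponentsWithStats(m)
    for i in range(1,n):
        x,y,w,h,a=s[i]
        if a>40 and x-3<=u<=x+w+3 and y-3<=v<=y+h+3:
            pts=np.argwhere(l==i)[:,::-1].astype(np.float32)
            r=cv2.minAreaRect(pts); q=cv2.boxPoints(r); P=np.array([plane(c,*p,.062) for p in q]); print(c,r,P[:,:2],P.mean(0),np.linalg.norm(P[0]-P[1]),np.linalg.norm(P[1]-P[2]))
# ring dims: black gate pivot etc for yaw
print(plane('top',300*.64,365*.64,.048))
E
```

```text
(array([0.408 , 0.2703, 0.0778]), np.float64(0.0003366764893003762)) (array([0.3994, 0.2108, 0.0518]), np.float64(0.0003417237058570726)) (array([0.4549, 0.3832, 0.059 ]), np.float64(0.0005591218607414594)) 0.06007607857838364
A 0.08 [0.4082 0.2705 0.08  ] [0.4076 0.2695 0.08  ]
A 0.054 [0.4078 0.2679 0.054 ] [0.4102 0.2798 0.054 ]
B 0.08 [0.4003 0.2154 0.08  ] [0.3968 0.2022 0.08  ]
B 0.054 [0.3997 0.2111 0.054 ] [0.3991 0.2102 0.054 ]
H [0.4551 0.383  0.062 ] [0.4542 0.3816 0.062 ]
side ((228.99905395507812, 196.22552490234375), (25.366451263427734, 20.28439712524414), 61.189208984375) [[0.433  0.4018]
 [0.472  0.4094]
 [0.476  0.3557]
 [0.4379 0.3489]] [0.4547 0.379  0.062 ] 0.03974838422071269 0.05390038439524632
[0.441  0.5239 0.048 ]
```

```bash
python3 - <<'E'
from h import *
np.set_printoptions(precision=3,suppress=True)
s=.64
print('box base corner',plane('top',480*s,318*s,0),plane('side',500*s,531*s,0))
print('box top corner', tri('top',(516*s,284*s),'side',(562*s,430*s)), tri('top',(480*s,318*s),'side',(500*s,531*s)))
print('box left top side',plane('side',470*s,240*s,.2))
print('folder corner', tri('top',(377*s,265*s),'side',(455*s,290*s)),plane('top',377*s,265*s,0))
print('grey box', plane('top',597*s,388*s,0),plane('top',645*s,388*s,.1),plane('side',312*s,572*s,.1))
E
```

```text
box base corner [0.512 0.248 0.   ] [0.511 0.085 0.   ]
box top corner (array([0.596, 0.174, 0.007]), np.float64(0.06870431245721331)) (array([ 0.596,  0.173, -0.542]), np.float64(0.06525131948936787))
box left top side [0.57  0.336 0.2  ]
folder corner (array([ 0.61 ,  0.414, -0.055]), np.float64(0.0015033064670838)) [0.6  0.41 0.  ]
grey box [0.399 0.068 0.   ] [0.4   0.032 0.1  ] [0.305 0.104 0.1  ]
```

>>> {"name": "carry_out", "arguments": {"increments": [[0,[-37,-20,0],0],[0,[-37,-20,0],0],[0,[-37,-20,0],0],[0,[-37,-20,0],0],[0,[-37,-20,0],0],[0,[-37,-20,0],0],[0,[-37,-20,0],0],[0,[-40,-22,0],0]]}}

```text
time: 0.9
tool_pos: [0.4088, 0.2693, 0.2191]
ee_rot: [-3.141, -0.001, 2.813]
wrist_force: [0.5, -0.1, 0.7]
width: 0.0941
finger_force: 0.0
```

>>> {"name": "carry_out", "arguments": {"increments": [[0,[0,0,0],8.5],[0,[0,0,0],8.5],[0,[0,0,0],8.5],[0,[0,0,0],8.5],[0,[0,0,0],8.5],[0,[0,0,0],8.5],[0,[0,0,0],0],[0,[0,0,0],0]]}}

```text
time: 1.7
tool_pos: [0.4081, 0.2706, 0.2191]
ee_rot: [-3.141, 0.0, 1.926]
wrist_force: [0.3, -0.7, -0.4]
width: 0.0939
finger_force: 0.0
```

>>> {"name": "carry_out", "arguments": {"increments": [[0,[0,0,35],0],[0,[0,0,35],0],[0,[0,0,30],0],[0,[0,0,20],0],[0,[0,0,18],0],[0,[0,0,0],0],[0,[0,0,0],0]]}}

```text
time: 2.4
tool_pos: [0.4082, 0.2707, 0.0816]
ee_rot: [-3.141, -0.0, 1.924]
wrist_force: [0.5, -0.7, 0.1]
width: 0.0935
finger_force: 0.0
```

```bash
python3 - <<'E'
from h import *
a=robot.snapshot('top')[180:330,220:390]; b=robot.snapshot('side')[150:330,150:310]
cv2.imwrite('pics/g1.png',np.hstack([cv2.resize(a,(400,353)),cv2.resize(b,(400,450))[:353]]))
E
```

```text
(no output)
```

View pics/g1.png

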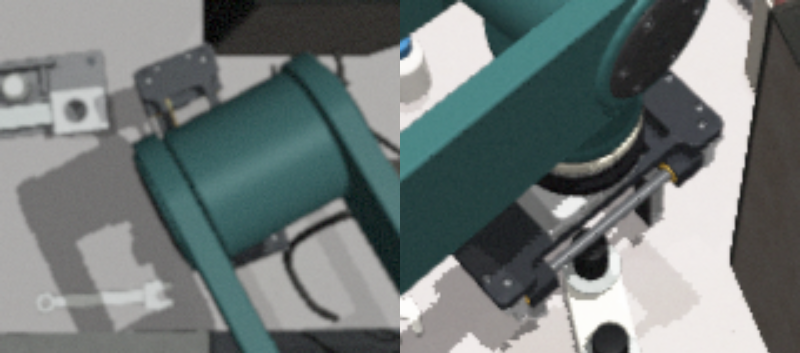

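The picture shows the gripper straddling the long pin's knob, at about (590,262) in the side crop. The short pin at (608,340) and the black box are both clear, so I'll close.

>>> {"name": "carry_out", "arguments": {"increments": [[255,[0,0,0],0],[255,[0,0,0],0],[255,[0,0,0],0],[255,[0,0,0],0],[255,[0,0,0],0],[255,[0,0,0],0],[255,[0,0,0],0],[255,[0,0,0],0]]}}

```text
time: 3.3
tool_pos: [0.4083, 0.2707, 0.0814]
ee_rot: [-3.142, -0.0, 1.923]
wrist_force: [-0.8, -0.4, -0.4]
width: 0.0334
finger_force: 0.0
```

>>> {"name": "carry_out", "arguments": {"increments": [[255,[0,0,0],0],[255,[0,0,0],0],[255,[0,0,0],0]]}}

```text
time: 3.6
tool_pos: [0.4083, 0.2707, 0.0815]
ee_rot: [3.141, -0.0, 1.923]
wrist_force: [-0.2, -0.7, -0.0]
width: 0.0256
finger_force: 30.0
```

>>> {"name": "carry_out", "arguments": {"increments": [[255,[0,0,-8],0],[255,[0,0,-12],0],[255,[0,0,-20],0],[255,[0,0,-20],0],[255,[0,0,-20],0],[255,[0,0,-10],0],[255,[0,0,0],0]]}}

```text
time: 4.3
tool_pos: [0.4092, 0.2712, 0.174]
ee_rot: [3.137, -0.001, 1.923]
wrist_force: [0.5, 0.1, -1.9]
width: 0.0252
finger_force: 30.0
```

```bash
python3 - <<'E'
from h import *
o=robot.get_obs();p=o['tool_pos'];y=o['ee_rot'][2];d=np.array([.4547,.3825])-p[:2]
print(p,o['width'],o['finger_force'],o['wrist_force'],'tool dxy mm',1e3*(d@[np.cos(y),np.sin(y)]),1e3*(d@[np.sin(y),-np.cos(y)]))
E
```

```text
[0.40924549 0.27120225 0.17395455] 0.025164737617202622 29.999713209690526 [ 0.46765339  0.14200883 -1.85042054] tool dxy mm 88.81000215830296 81.03138761738559
```

>>> {"name": "carry_out", "arguments": {"increments": [[255,[12,11,0],0],[255,[18,17,0],0],[255,[22,20,0],0],[255,[19,17,0],0],[255,[12,11,0],0],[255,[6,5,0],0],[255,[0,0,0],0],[255,[0,0,0],0]]}}

```text
time: 5.1
tool_pos: [0.4532, 0.3814, 0.1708]
ee_rot: [-3.14, 0.001, 1.923]
wrist_force: [0.0, -0.4, -1.7]
width: 0.0257
finger_force: 30.0
```

```bash
python3 - <<'E'
from h import *
print(robot.get_obs()['tool_pos'])
for c in('top','side'): cv2.imwrite(f'pics/{c}1.png',robot.snapshot(c))
a=robot.snapshot('top')[160:310,180:350]; b=robot.snapshot('side')[110:260,150:320]
print(proj('top',(.4547,.3825,.096)),proj('side',(.4547,.3825,.096)),proj('side',(.4547,.3825,.062)))
cv2.imwrite('pics/g2.png',np.hstack([cv2.resize(a,(400,353)),cv2.resize(b,(400,353))]))
E
```

```text
[0.4531888  0.38144944 0.17084615]
[251.65308985 225.94179775] [227.57785508 185.52945009] [228.29953699 194.53642134]
```

View pics/g2.png

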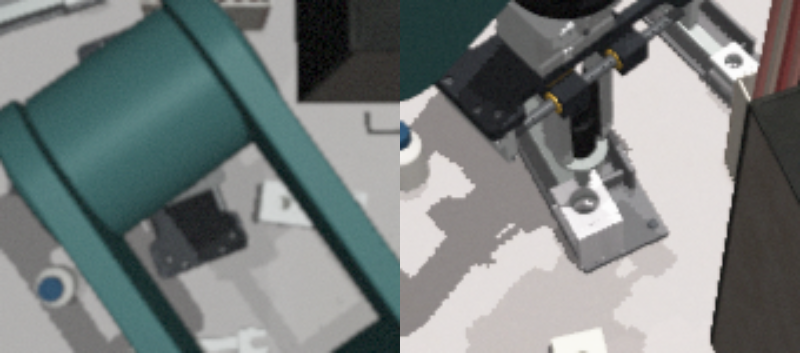

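>>> {"name": "carry_out", "arguments": {"increments": [[255,[0.5,2,0],0],[255,[0,0,15],0],[255,[0,0,15],0],[255,[0,0,10],0],[255,[0,0,8],0],[255,[0,0,8],0],[255,[0,0,0],0]]}}

```text
time: 6.0
tool_pos: [0.4546, 0.3828, 0.1136]
ee_rot: [-3.139, 0.001, 1.923]
wrist_force: [-0.4, -0.9, -1.2]
width: 0.0254
finger_force: 30.0
```

```bash
python3 - <<'E'
from h import *
o=robot.get_obs();print(o['tool_pos'],o['wrist_force'],o['wrist_torque'])
b=robot.snapshot('side')[130:240,170:300]
cv2.imwrite('pics/g3.png',cv2.resize(b,(650,550)))
E
```

```text
[0.45459641 0.38281297 0.11362619] [-0.42291449 -0.91426127 -1.17545604] [-0.02755085  0.04729151 -0.01272807]
```

View pics/g3.png

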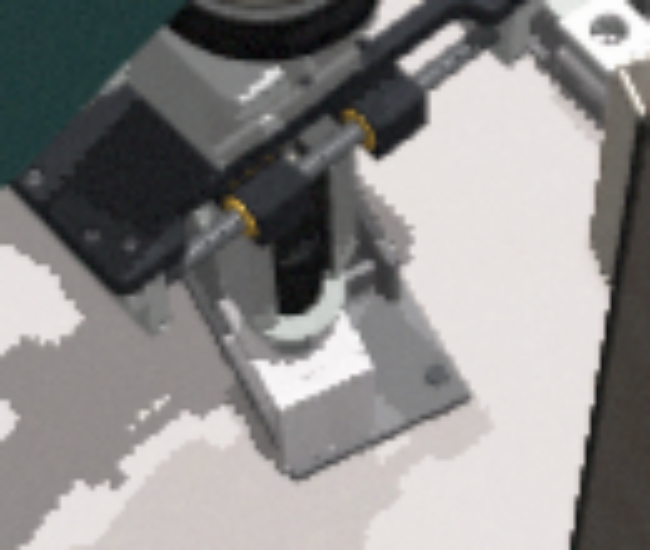

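The collar at (295,325) sits over the yoke with no contact force, and the foot is inside the eye. I'll keep lowering.

>>> {"name": "carry_out", "arguments": {"increments": [[255,[0,0,6],0],[255,[0,0,6],0],[255,[0,0,5],0],[255,[0,0,4],0],[255,[0,0,2],0],[255,[0,0,0],0]]}}

```text
time: 6.65
tool_pos: [0.4552, 0.3832, 0.092]
ee_rot: [-3.141, 0.0, 1.923]
wrist_force: [-0.3, -0.8, -0.3]
width: 0.025
finger_force: 30.0
```

>>> {"name": "carry_out", "arguments": {"increments": [[255,[0,0,1.5],0],[255,[0,0,1],0],[255,[0,0,1],0],[255,[0,0,0],0]]}}

```text
time: 7.05
tool_pos: [0.4553, 0.3833, 0.0889]
ee_rot: [-3.142, -0.0, 1.923]
wrist_force: [-0.1, -0.1, -0.9]
width: 0.0254
finger_force: 30.0
```

>>> {"name": "carry_out", "arguments": {"increments": [[100,[0,0,0],0],[100,[0,0,0],0],[100,[0,0,0],0],[100,[0,0,0],0],[100,[0,0,0],0],[100,[0,0,0],0]]}}

```text
time: 7.65
tool_pos: [0.4554, 0.3833, 0.0891]
ee_rot: [3.141, -0.0, 1.923]
wrist_force: [-0.8, 0.1, -0.2]
width: 0.0571
finger_force: 0.0
```

>>> {"name": "carry_out", "arguments": {"increments": [[100,[0,0,-10],0],[100,[0,0,-20],0],[100,[0,0,-30],0],[100,[0,0,-30],0],[100,[0,0,-30],0],[100,[0,0,-20],0],[100,[0,0,0],0]]}}

```text
time: 8.35
tool_pos: [0.4568, 0.3843, 0.2343]
ee_rot: [3.133, -0.002, 1.923]
wrist_force: [-0.9, 0.1, -0.1]
width: 0.0572
finger_force: 0.0
```

```bash
python3 - <<'E'
from h import *
print(proj('side',(.4547,.3825,.086)),proj('side',(.4547,.3825,.106)))
b=robot.snapshot('side')[140:310,150:300]
cv2.imwrite('pics/g4.png',cv2.resize(b,(529,600)))
E
```

```text
[227.79523773 188.24252978] [227.35601034 182.76065418]
```

View pics/g4.png

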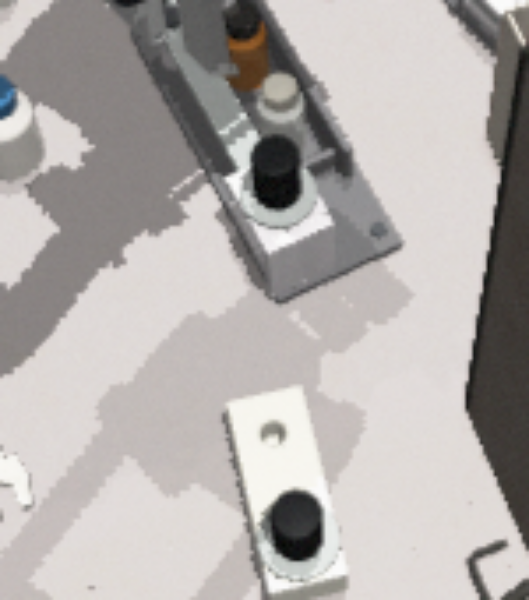

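The long pin is seated: its collar lies flat on the ear, and the knob centre at native (228.3,188.8) matches the predicted (227.8,188.2). The short pin still stands at (297,525) in the crop and the gripper is clear.

```bash
python3 -c "
from bench import robot
print(robot.close_job())"
```

```text
the job is handed in; nothing more can be done
None
```

The long pin is released through the upper ear, eye and lower ear with its collar flat on the upper ear, the short pin is still in the stand, and the job is handed in; no verdict was returned.

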